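# Tip the vase chocks into their bin

## Task

Put the four vase chocks away: slide the cover of the wooden storage bin fully open, then push the crossbar of the tip-up tray over towards the bin so that the tray tips right up and all four chocks slide into the bin. Let the tray swing back down level, leave the bin open, and do not disturb the vase or the other things lying about.

Things in the scene. Friction and masses are not known exactly. Their poses are not given: they have to be found in the camera images.
- station: Fixed wooden tip station, base plate 180 x 500 mm (local x -90..90, y -330..170). Origin: on the table under the middle of the tray's hinge line, which runs along local x at y = 0, z = 118 mm. On the -y side the bin (open box, outside 170 x 180 mm, y -167..13, rim 94 mm above the table, walls 6 mm) under a flat sliding cover; on the +y side the level tip-up tray.
- tray (a joint): Tilt of the aluminium tray about its hinge, rad: 0 = level, up to 1.25 as its +y end rises and it pours towards -y into the bin. Floor at hinge height, 134 mm wide (x), from local y = -10 (open spout) to 150 mm; walls 30 mm high on the other three sides. Let go, it swings back level by itself, damped (1 to 3 s). Pushing it over takes 3 to 5 N at the crossbar.
- tray_bar (a point): Centre of the tray's steel crossbar, a round bar 12 mm thick along local x, 123 mm free between its posts. Tray level: at local y = 30 mm, 125 mm above the hinge line (243 mm above the table), 128.5 mm from the hinge axis; it swings with the tray over the top towards -y and then down. The space behind it (+y side) is open to 90 mm below it.
- cover (a joint): Travel of the bin's cover along its track, m: 0 = shut, 0.15 = fully open. It slides towards the station's -y, away from the tray; friction about 1 N; it stays where it is left.
- cover_rib (a point): Middle of the top of the upright wooden rib on the white sliding cover, 130 mm above the table. The rib is 70 mm long (local x), 10 mm thick (local y), 28 mm high above the cover's top face (102 mm above the table). With the cover shut it lies at local x = 0, y = -103 mm.
- bin_floor (a point): Centre of the bin's inner floor, 16 mm above the table, axes as the station. The inside is 158 (x) x 168 (y) x 78 mm deep.
- chock0: One of four alike dark wooden cradle chocks lying in the tray: 40 x 28 mm (x, y), 24 mm high, with a notch 18 mm wide and 12 mm deep across the top, about 22 g. Origin: centre of the underside.
- chock1: One of four alike dark wooden cradle chocks lying in the tray: 40 x 28 mm (x, y), 24 mm high, with a notch 18 mm wide and 12 mm deep across the top, about 22 g. Origin: centre of the underside.
- chock2: One of four alike dark wooden cradle chocks lying in the tray: 40 x 28 mm (x, y), 24 mm high, with a notch 18 mm wide and 12 mm deep across the top, about 22 g. Origin: centre of the underside.
- chock3: One of four alike dark wooden cradle chocks lying in the tray: 40 x 28 mm (x, y), 24 mm high, with a notch 18 mm wide and 12 mm deep across the top, about 22 g. Origin: centre of the underside.
- vase: Plum-glazed vase, 84 mm widest, 105 mm high, standing on a round turntable (220 mm wide, 28 mm high) to the left of the station. Origin: centre of the underside.
- plaster_rest: White plaster hand rest, 70 x 160 mm (its x, y), 44 mm high, on the far side of the station. Origin: centre of the underside.
- penlight: Nickel penlight, 130 mm long along its x, 16 mm thick, lying on the table on the robot's side of the station. Origin: underside, mid-length.
- cup: Rose-pink cup, rim radius 38 mm, 70 mm high, to the right of the station. Origin: centre of the underside.
- loupe: Black eye loupe standing on its small end, 40 mm diameter, 38 mm high, on the robot's side of the station. Origin: centre of the underside.
- brush: Dusting brush lying on the table at the right, beyond the cup. Origin: its underside.
There are look-alikes about, which are no part of the job. What is shaped like the chock2 but green or white is not meant.

How it is judged:
On the way, in this order (a step that is already met when the one before it is completed fails the run):
1. the bin's cover is slid open (at least 125 of its 150 mm) (value of joint cover above 0.125 m), for 0.2 s.
2. the tray is tipped up past 0.7 rad (value of joint tray above 0.7 rad), for 0.1 s.
At the end, for the whole second after the job is handed in: All four chocks lie at rest inside the bin, below its rim; the cover is still open by at least 125 mm; the tray is back down level (tilt under 0.1 rad) (x of chock0 in the frame of bin_floor between -0.082 and 0.082 m and y of chock0 in the frame of bin_floor between -0.087 and 0.087 m and z of each of chock0, chock1, chock2, chock3 in the frame of bin_floor below 0.075 m and linear speed of each of chock0, chock1, chock2, chock3 below 0.05 m/s and x of chock1 in the frame of bin_floor between -0.082 and 0.082 m and y of chock1 in the frame of bin_floor between -0.087 and 0.087 m and x of chock2 in the frame of bin_floor between -0.082 and 0.082 m and y of chock2 in the frame of bin_floor between -0.087 and 0.087 m and x of chock3 in the frame of bin_floor between -0.082 and 0.082 m and y of chock3 in the frame of bin_floor between -0.087 and 0.087 m and value of joint cover above 0.125 m and value of joint tray below 0.1 rad); the robot touches nothing.
It fails at once if the vase is moved more than 30 mm or tilted more than 0.4 rad (distance of vase from where it was at the start of the episode above 0.03 m or angle between vase's own z axis and vertical above 0.4 rad).
It fails at once if the hand rest, penlight, cup, loupe or brush is moved more than 50 mm (distance of any of plaster_rest, penlight, cup, loupe, brush from where it was at the start of the episode above 0.05 m).
It also fails if it takes over 54 s, if anything falls off the work surface, if the arm or the gripper's body presses on something with over 40 N, if the wrist force passes 120 N, or if a joint passes its speed limit or range.

## Robot

A 6-joint arm with a two-finger parallel gripper is mounted at the origin on the work surface. World frame = base frame: x ahead of the robot, y to its left, z up, the work surface at z = 0. Lengths are in m, angles in rad, forces in N, time in s.
With the tool pointing down it reaches from about 0.375 to 0.9 m from the base axis. Payload 3.1 kg.
Tool frame: the origin (TCP) lies between the finger pads; the fingertips stand 8 mm ahead of it and the grasp point (between the pads) lies 11 mm behind it; z points along the fingers, y is the line along which they close (so a half turn about z gives the same grasp; the last joint's range is limited). The gripper opens to 87 mm and grips with 3 to 60 N. Pads are 19 mm wide; open, the fingers measure 117 mm over their backs; the gripper's body (75 mm by 190 mm) begins 51 mm behind the grasp point.
Start: joints at [1.117, 0.527, 1.433, -0, 1.181, -0.178], TCP at [0.17, 0.602, 0.231] pointing down, gripper open.
Joint ranges: [-3.08, 3.08], [-0.75, 2.2], [0.22, 2.44], [-1.43, 4.57], [0, 2.65], [-2.85, 2.85]. Speed limits (rad/s): [2.79, 2.79, 3.14, 3.14, 3.14, 3.14].

## Interface

Orientations are given as a unit quaternion [x, y, z, w].
In Python, from rig import robot gives the robot as it stands.
- The arm moves only by the tool move_arm, never from a script. Its argument "motion" is text: rows parted by semicolons, each of 5 numbers parted by spaces: the opening, from -1 (shut) to 1 (fully open), then the shift along the tool's x, y, z normalised to -1 to 1, where 1 is 0.2 m, then the turn about the tool's z normalised to -1 to 1, where 1 is pi rad. A call has 1 to 12 rows; each row is the pose to reach, as a shift and turn from the pose commanded when the call began, along the tool's axes at that moment, turning the shorter way round; what a row does not reach only later rows make up. A row lasts 1/12 s, in which the tool goes at most 41.7 mm and 7.16 degrees, less where a joint would pass 70% of its speed; a pose out of reach is approached as far as the arm can. A call with a number of a shift or a turn outside -1 to 1 is refused whole. A call with a gripper value outside its range is refused whole. The fingers move at their own pace and stop on an object; "newtons" is the grip in N (left out, the last holds). Time passes only in rows, so rows that repeat a pose let the fingers close. It gives the time, the measured TCP pose, the force, the opening and the grip force at its end, in the units of the state.
- robot.get_obs(): the state, without advancing time (a new reading comes with each control period).
- robot.camera(name): name is "scene" or "top"; returns (picture, depth): 400x640x3 uint8, red, green, blue; 400x640 float32, m along the optical axis (not along the pixel's ray), 0 where there is no reading.
- robot.camera_model(name): a dict with "mtx" (3x3 intrinsics, pixels), "position" and "attitude" of the camera in the world. Camera axes: x right, y down, z forward; pixel columns grow to the right and rows downward; lengths in m; the calibration is good to about 2 mm. A picture is of the moment at which its call begins. camera_model takes no time and is no camera call.
- robot.hand_in(): hands the job in; it is judged then, once.
The state is a dict: "time": time; "q": joint angles; "joint_velocities": joint speeds; "joint_torque": joint torques, N m; "position": TCP position; "tool_rot": TCP orientation; "ft_force": force on the tool from outside, world axes, zero at the start; "moment": the same for the moment, N m; "grip_width": finger opening in m; "grip_force": force on a finger pad.
Only numpy, scipy, OpenCV 4.12 (cv2) and the standard library are available. Lean on these libraries where they do the work, as an engineer would, in place of code of your own. Each camera call takes 0.05 s, during which the arm holds its last target. There are 200 camera calls.

## Working session

There is one attempt and no reset: what is moved stays moved. The work goes in short steps, Python scripts to look and compute and a tool call to move; the robot and the scene stay as the last step left them, time stands still between calls to the robot, and variables do not carry over. Pictures are saved under pics/ and viewed, at most 10 in all, crops included, and the job is handed in when it is done.

Besides the shell and the picture viewer there is one more tool, called as name(argument=value, ...) on one line, values as JSON. move_arm: Moves the arm, as the interface text tells. Its arguments: {"type":"object","properties":{"motion":{"type":"string"},"newtons":{"type":"number"}},"required":["motion"]}

```bash
mkdir -p pics
cat > h.py <<'E'
import numpy as np, cv2
from scipy.spatial.transform import Rotation as R
from rig import robot
def shot(n,f):
    p,d=robot.camera(n); cv2.imwrite('pics/'+f+'.png',p[:,:,::-1]); np.save('pics/'+f+'.npy',d); return p,d
def att(m):
    a=np.array(m['attitude']); return a if a.shape==(3,3) else R.from_quat(a).as_matrix()
def world(n,u,v,d):
    m=robot.camera_model(n); K=np.array(m['mtx'])
    return att(m)@(np.linalg.inv(K)@np.array([u,v,1.])*d)+np.array(m['position'])
def plane(n,u,v,z):
    m=robot.camera_model(n); r=att(m)@(np.linalg.inv(np.array(m['mtx']))@np.array([u,v,1.])); p=np.array(m['position'])
    return p+r*(z-p[2])/r[2]
E
python3 - <<'E'
from h import *
shot('top','t0'); shot('scene','s0')
for n in('top','scene'): print(robot.camera_model(n))
o=robot.get_obs(); print(o['time'],o['position'],R.from_quat(o['tool_rot']).as_matrix().round(3))
E
```

```text
{'mtx': array([[375.07099858,   0.        , 320.9696716 ],
       [  0.        , 375.07099858, 200.02581448],
       [  0.        ,   0.        ,   1.        ]]), 'position': array([0.33714592, 0.00260017, 1.22394628]), 'attitude': array([-0.69018031,  0.71312092, -0.08985859,  0.08387566])}
{'mtx': array([[406.52967538,   0.        , 317.10581535],
       [  0.        , 406.52967538, 192.18917326],
       [  0.        ,   0.        ,   1.        ]]), 'position': array([ 1.16647984, -0.31340015,  1.06821031]), 'attitude': array([ 0.816289  ,  0.48371949, -0.15801563, -0.27334737])}
0.1 [0.16928823 0.60096865 0.22967229] [[-0.962  0.271 -0.001]
 [ 0.271  0.962 -0.002]
 [ 0.    -0.002 -1.   ]]
```

View pics/t0.png

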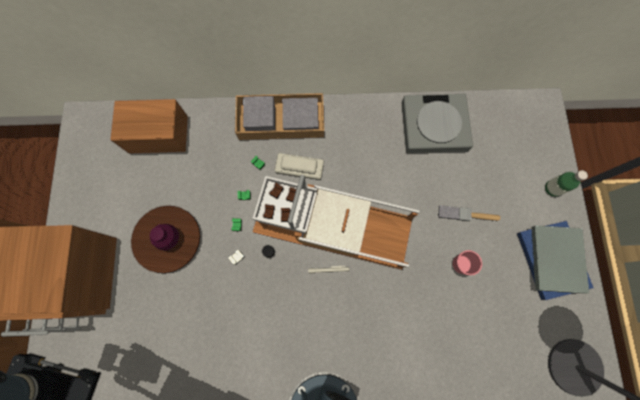

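View pics/s0.png

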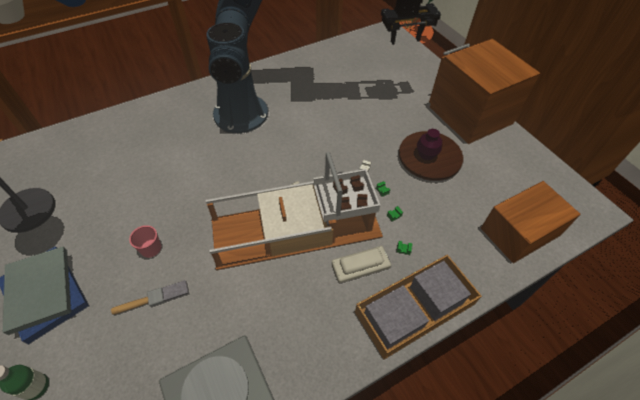

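Top view: station, with the rib at about (346,220), the crossbar near (303,200) and four dark chocks in the tray around (277,200). Look-alikes are green at (257,162), (244,195), (236,225) and white at (236,257), all outside the tray. Next is a close crop.

Run:
```python
import cv2
a=cv2.imread('pics/t0.png')[150:280,240:430]; cv2.imwrite('pics/c0.png',cv2.resize(a,None,fx=4,fy=4,interpolation=cv2.INTER_CUBIC))
a=cv2.imread('pics/s0.png')[140:275,200:395]; cv2.imwrite('pics/c1.png',cv2.resize(a,None,fx=4,fy=4,interpolation=cv2.INTER_CUBIC))
```

```text
(no output)
```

View pics/c0.png

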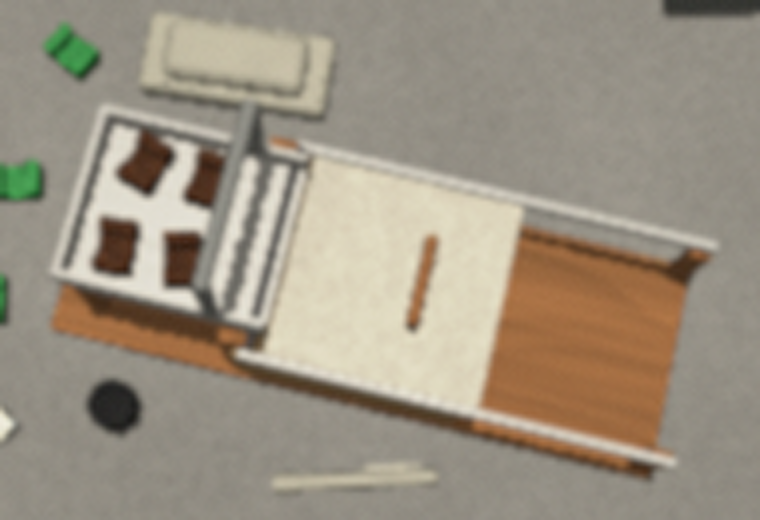

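View pics/c1.png

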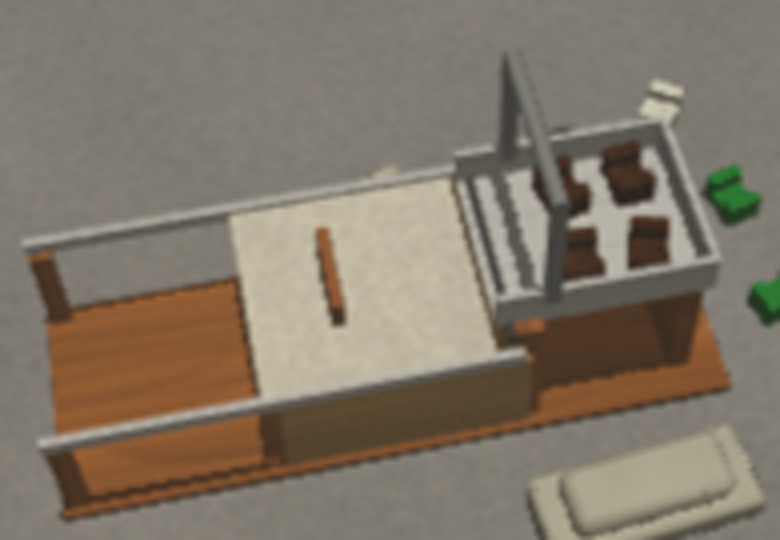

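The top crop shows the rib from (432,236) to (412,328), the bar from (248,108) to (206,290), and four dark chocks lying in the tray. In the scene crop the rib top runs from (322,230) to (338,320) and the bar from (512,57) to (557,208).

Run:
```python
from h import *
T=lambda a,b:(240+a/4,150+b/4); S=lambda a,b:(200+a/4,140+b/4)
P={}
for n,k,pts,z in [('top','rib',[(432,236),(412,328)],.13),('top','bar',[(248,108),(206,290)],.249),('scene','rib',[(322,230),(338,320)],.13),('scene','bar',[(512,57),(557,208)],.249),
 ('top','railL',[(300,143),(716,244)],.102),('top','railR',[(236,352),(674,462)],.102)]:
    f=T if n=='top' else S
    a,b=[plane(n,*f(*p),z)[:2] for p in pts]
    print(n,k,a.round(4),b.round(4),'mid',((a+b)/2).round(4),'len',np.linalg.norm(a-b).round(4),'dir',np.degrees(np.arctan2(*(a-b)[::-1])).round(1))
d=np.load('pics/t0.npy')
for k,u,v in [('rib',345.5,220.5),('bar',297,200),('cover',330,210),('table',345,262)]:
    print(k,world('top',u,v,d[int(round(v)),int(round(u))]).round(4))
# refine with depth: points on bar
for n in('top','scene'):
    d=np.load('pics/%s0.npy'%n[0]); m=robot.camera_model(n); v,u=np.mgrid[0:400,0:640]
    W=(np.stack([u,v,np.ones_like(u)],-1)@np.linalg.inv(m['mtx']).T*d[...,None])@att(m).T+m['position']
    box=(W[...,0]>.3)&(W[...,0]<.65)&(W[...,1]<.3)&(W[...,1]>-.3)
    for k,lo,hi in(('bar',.235,.26),('rib',.118,.136)):
        q=W[box&(W[...,2]>lo)&(W[...,2]<hi)]
        if k=='rib': q=q[(np.hypot(*(q[:,:2]-[.46,-.07]).T)<.06)]
        if len(q)<5: print(n,k,len(q));continue
        c=q[:,:2].mean(0); s=np.linalg.svd(q[:,:2]-c)[2][0]; t=(q[:,:2]-c)@s
        print(n,k,len(q),c.round(4),'ctr',(c+s*(t.max()+t.min())/2).round(4),s.round(3),'len',np.ptp(t).round(4),'z',np.median(q[:,2]).round(4))
```

```text
top rib [ 0.5818 -0.0912] [ 0.5129 -0.073 ] mid [ 0.5473 -0.0821] len 0.0713 dir -14.8
top bar [0.6484 0.0396] [0.5235 0.0699] mid [0.5859 0.0548] len 0.1285 dir -13.6
scene rib [ 0.521  -0.0704] [ 0.595 -0.094] mid [ 0.558  -0.0822] len 0.0777 dir 162.4
scene bar [0.5337 0.0745] [0.6581 0.0361] mid [0.5959 0.0553] len 0.1302 dir 162.8
top railL [0.6655 0.0053] [ 0.5747 -0.3109] mid [ 0.6201 -0.1528] len 0.329 dir 74.0
top railR [0.5035 0.0582] [ 0.4111 -0.2639] mid [ 0.4573 -0.1028] len 0.335 dir 74.0
rib [ 0.5471 -0.0821  0.1295]
bar [0.5841 0.0543 0.2494]
cover [ 0.5863 -0.0383  0.1034]
table [ 4.358e-01 -8.380e-02 -1.000e-04]
top bar 211 [0.5854 0.0593] ctr [0.587  0.0588] [-0.961  0.275] len 0.1315 z 0.2484
top rib 7 [ 0.5176 -0.0711] ctr [ 0.5176 -0.0719] [ 0.046 -0.999] len 0.0088 z 0.1301
scene bar 180 [0.5888 0.0589] ctr [0.5865 0.0596] [ 0.961 -0.277] len 0.1327 z 0.2474
scene rib 2
```

Run:
```python
from h import *
O=np.array([.5787,.0302]); X=np.array([.961,-.276]); Y=np.array([.276,.961])
for n in('top','scene'):
    d=np.load('pics/%s0.npy'%n[0]); m=robot.camera_model(n); v,u=np.mgrid[0:400,0:640]
    W=(np.stack([u,v,np.ones_like(u)],-1)@np.linalg.inv(m['mtx']).T*d[...,None])@att(m).T+m['position']
    L=np.stack([(W[...,:2]-O)@X,(W[...,:2]-O)@Y,W[...,2]],-1)
    def rep(k,b):
        q=L[b]; print(n,k,len(q),[np.percentile(q[:,i],[1,50,99]).round(4).tolist() for i in range(3)] if len(q) else'')
    x,y,z=np.moveaxis(L,-1,0)
    rep('rib',(abs(x)<.05)&(y>-.16)&(y<-.06)&(z>.120)&(z<.14))
    rep('cover',(abs(x)<.06)&(y>-.3)&(y<-.01)&(z>.096)&(z<.109))
    rep('bar',(abs(x)<.09)&(y>-.03)&(y<.1)&(z>.24)&(z<.26))
    rep('trayfloor',(abs(x)<.05)&(y>-.02)&(y<.2)&(z>.112)&(z<.124))
    rep('chocks',(abs(x)<.06)&(y>-.02)&(y<.2)&(z>.128)&(z<.146))
```

```text
top rib 80 [[-0.0327, 0.0004, 0.0359], [-0.1189, -0.1138, -0.1091], [0.1253, 0.1304, 0.135]]
top cover 2025 [[-0.0587, -0.0015, 0.0589], [-0.1755, -0.091, -0.0127], [0.0978, 0.1025, 0.1076]]
top bar 217 [[-0.0648, 0.0002, 0.0691], [0.0244, 0.0297, 0.0361], [0.2437, 0.2484, 0.2525]]
top trayfloor 1061 [[-0.0491, 0.002, 0.0488], [-0.0088, 0.057, 0.1455], [0.1145, 0.1187, 0.1233]]
top chocks 514 [[-0.0511, -0.0075, 0.0561], [0.0515, 0.1009, 0.1463], [0.1284, 0.1397, 0.1456]]
scene rib 82 [[-0.0308, 0.0073, 0.0386], [-0.118, -0.1132, -0.1081], [0.1207, 0.1294, 0.1327]]
scene cover 1894 [[-0.0586, 0.0032, 0.0588], [-0.1743, -0.0899, -0.0119], [0.0975, 0.1016, 0.106]]
scene bar 195 [[-0.0651, 0.0089, 0.0706], [0.0251, 0.0302, 0.0368], [0.2416, 0.2473, 0.2519]]
scene trayfloor 901 [[-0.0492, -0.0034, 0.0447], [-0.0079, 0.0404, 0.1471], [0.1135, 0.1179, 0.1233]]
scene chocks 599 [[-0.0599, -0.0097, 0.0573], [0.004, 0.1038, 0.1484], [0.1284, 0.1387, 0.1456]]
```

The geometry agrees with the description: origin (.579,.030), yaw −16°, with the rib already at local y = −.114. Next I go up and across, then turn 90°.

move_arm(motion="-1 0 0 -0.25 0; -1 0 0 -0.5 0; -1 0 0 -0.5 0; -1 -0.9 -0.85 -0.5 0; -1 -0.9 -0.85 -0.5 0; -1 -0.9 -0.85 -0.5 0; -1 -0.9 -0.85 -0.5 0; -1 -0.9 -0.85 -0.5 0; -1 -0.9 -0.85 -0.5 0; -1 -0.9 -0.85 -0.5 0; -1 -0.9 -0.85 -0.5 0; -1 -0.9 -0.85 -0.5 0")

```text
time: 1.1
position: [0.2966, 0.3892, 0.3305]
tool_rot: [0.137, 0.991, 0.0, -0.0]
ft_force: [-0.9, -1.0, 0.4]
grip_width: 0.0147
grip_force: 0.0
```

move_arm(motion="-1 -0.9 -0.85 0 0; -1 -0.9 -0.85 0 0; -1 -0.9 -0.85 0 0; -1 -0.9 -0.85 0 0; -1 -0.9 -0.85 0 0; -1 -0.9 -0.85 0 0; -1 -0.9 -0.85 0 0; -1 -0.9 -0.85 0 0; -1 -0.9 -0.85 0 0; -1 -0.9 -0.85 0 0")

```text
time: 1.93
position: [0.4228, 0.1783, 0.3303]
tool_rot: [0.136, 0.991, 0.0, -0.0]
ft_force: [-0.8, -0.6, 0.8]
grip_width: 0.0005
grip_force: 0.0
```

move_arm(motion="-1 -0.9 -0.85 0 0.5; -1 -0.9 -0.85 0 0.5; -1 -0.9 -0.85 0 0.5; -1 -0.9 -0.85 0 0.5; -1 -0.9 -0.85 0 0.5; -1 -0.9 -0.85 0 0.5; -1 -0.9 -0.85 0 0.5; -1 -0.9 -0.85 0 0.5; -1 -0.9 -0.85 0 0.5; -1 -0.9 -0.85 0 0.5; -1 -0.9 -0.85 0 0.5; -1 -0.9 -0.85 0 0.5")

```text
time: 2.93
position: [0.5508, -0.0333, 0.3304]
tool_rot: [0.776, 0.63, -0.0, -0.0]
ft_force: [0.1, -0.5, -0.2]
grip_width: 0.0005
grip_force: 0.0
```

move_arm(motion="-1 -0.085 0.04 0 0.023; -1 -0.085 0.04 0 0.023; -1 -0.085 0.04 0.2 0.023; -1 -0.085 0.04 0.4 0.023; -1 -0.085 0.04 0.6 0.023; -1 -0.085 0.04 0.8 0.023; -1 -0.085 0.04 0.95 0.023; -1 -0.085 0.04 0.95 0.023; -1 -0.085 0.04 0.95 0.023")

```text
time: 3.68
position: [0.5544, -0.0522, 0.1394]
tool_rot: [0.797, 0.604, -0.001, -0.002]
ft_force: [0.2, -0.1, 0.2]
grip_width: 0.0008
grip_force: 0.0
```

Run:
```python
from h import *
O=np.array([.5787,.0302]); X=np.array([.961,-.276]); Y=np.array([.276,.961])
o=robot.get_obs(); p=o['position']; print(o['time'],p,(p[:2]-O)@X,(p[:2]-O)@Y,R.from_quat(o['tool_rot']).as_matrix().round(3),o['ft_force'],o['q'])
```

```text
3.6833 [ 0.55435622 -0.05219257  0.13943936] -0.0006540182499888443 -0.08589814593707507 [[ 0.27   0.963 -0.004]
 [ 0.963 -0.27   0.002]
 [ 0.    -0.004 -1.   ]] [ 0.17572797 -0.1443516   0.19143315] [-2.94759808e-01  5.62503392e-01  1.68693952e+00  4.49478182e-04
  8.96373629e-01 -2.17619306e-02]
```

move_arm(motion="-1 0 0 0.05 0; -1 0 0 0.11 0; -1 -0.05 0 0.11 0; -1 -0.12 0 0.11 0; -1 -0.2 0 0.11 0; -1 -0.28 0 0.11 0; -1 -0.36 0 0.11 0; -1 -0.44 0 0.11 0; -1 -0.52 0 0.11 0; -1 -0.6 0 0.11 0; -1 -0.68 0 0.11 0; -1 -0.72 0 0.11 0")

```text
time: 4.68
position: [0.5163, -0.1948, 0.1205]
tool_rot: [0.798, 0.603, 0.001, 0.002]
ft_force: [-0.2, 1.8, 0.3]
grip_width: 0.0005
grip_force: 0.7
```

move_arm(motion="-1 -0.02 0 0 0; -1 -0.04 0 0 0; -1 -0.05 0 0 0; -1 -0.05 0 0 0")

```text
time: 5.02
position: [0.5153, -0.1988, 0.1202]
tool_rot: [0.799, 0.602, 0.004, -0.001]
ft_force: [4.1, 11.6, 5.6]
grip_width: 0.0004
grip_force: 6.3
```

```bash
cat > st.py <<'E'
from h import *
O=np.array([.5787,.0302]); X=np.array([.961,-.276]); Y=np.array([.276,.961])
o=robot.get_obs(); p=o['position']; print(o['time'],p.round(4),'loc',((p[:2]-O)@X).round(4),((p[:2]-O)@Y).round(4),o['ft_force'].round(2))
n='scene'
def meas(d):
    m=robot.camera_model(n); v,u=np.mgrid[0:400,0:640]
    W=(np.stack([u,v,np.ones_like(u)],-1)@np.linalg.inv(m['mtx']).T*d[...,None])@att(m).T+m['position']
    x,y,z=(W[...,:2]-O)@X,(W[...,:2]-O)@Y,W[...,2]
    for k,b in(('rib',(abs(x)<.05)&(y>-.3)&(y<-.06)&(z>.120)&(z<.136)),('cover',(abs(x)<.06)&(y>-.4)&(y<-.01)&(z>.096)&(z<.109)),('bar',(abs(x)<.09)&(y>-.03)&(y<.1)&(z>.24)&(z<.26))):
        print(k,b.sum(),np.percentile(y[b],[1,50,99]).round(4) if b.any() else '')
E
python3 - <<'E'
from st import *
p,d=shot('scene','s1'); meas(d)
E
```

```text
5.0167 [ 0.5153 -0.1988  0.1202] loc 0.0023 -0.2376 [ 4.1  11.57  5.65]
rib 4 [-0.2562 -0.2544 -0.2505]
cover 1249 [-0.3134 -0.1995 -0.1496]
bar 196 [0.0251 0.0304 0.0371]
```

The cover is at its stop (rib at y = −.254, 12 N). Next I back off, rise, and go behind the bar.

move_arm(motion="-1 0.05 0 0 0; -1 0.08 0 -0.2 0; -1 0.08 0 -0.4 0; -1 0.08 0 -0.6 0; -1 0.08 0 -0.8 0; -1 0.08 0 -1 0; -1 0.08 0 -1 0; -1 0.3 0 -1 0; -1 0.5 0 -1 0; -1 0.6 0 -1 0; -1 0.6 0 -1 0")

```text
time: 5.98
position: [0.5465, -0.0825, 0.319]
tool_rot: [0.796, 0.605, 0.001, -0.0]
ft_force: [0.5, 0.1, -0.1]
grip_width: 0.0009
grip_force: 0.0
```

move_arm(motion="-1 0 0 -0.1 0; -1 0.2 0 -0.15 0; -1 0.4 0 -0.15 0; -1 0.6 0 -0.15 0; -1 0.8 0 -0.15 0; -1 0.94 0 -0.15 0; -1 0.94 0 -0.15 0; -1 0.94 0 -0.15 0; -1 0.94 0 -0.15 0")

```text
time: 6.73
position: [0.5971, 0.0933, 0.3484]
tool_rot: [0.798, 0.603, -0.001, 0.0]
ft_force: [0.4, -0.1, 0.5]
grip_width: 0.0003
grip_force: 0.0
```

Run:
```python
from st import *
print(R.from_quat(o['tool_rot']).as_matrix().round(3))
p,d=shot('scene','s2'); meas(d)
```

```text
6.7333 [0.5971 0.0933 0.3484] loc 0.0003 0.0657 [ 0.44 -0.09  0.5 ]
[[ 0.273  0.962 -0.   ]
 [ 0.962 -0.273 -0.001]
 [-0.001  0.    -1.   ]]
rib 87 [-0.2563 -0.2509 -0.2463]
cover 1987 [-0.3127 -0.2289 -0.15  ]
bar 195 [0.0254 0.0302 0.0371]
```

move_arm(motion="-1 0 0 0.2 0; -1 0 0 0.4 0; -1 0 0 0.617 0; -1 0 0 0.617 0; -1 0 0 0.617 0")

```text
time: 7.2
position: [0.5956, 0.0926, 0.2233]
tool_rot: [0.798, 0.602, -0.002, -0.002]
ft_force: [-0.6, -1.1, 0.2]
grip_width: 0.0009
grip_force: 0.0
```

move_arm(motion="-1 -0.05 0 0 0; -1 -0.1 0 0 0; -1 -0.15 0 -0.01 0; -1 -0.2 0 -0.015 0; -1 -0.245 0 -0.015 0; -1 -0.29 0 -0.015 0; -1 -0.34 0 -0.01 0; -1 -0.39 0 0 0; -1 -0.435 0 0.01 0; -1 -0.48 0 0.025 0")

```text
time: 8.03
position: [0.5705, 0.0006, 0.2197]
tool_rot: [0.798, 0.603, -0.0, -0.0]
ft_force: [1.8, 1.7, 1.6]
grip_width: 0.0005
grip_force: 1.3
```

move_arm(motion="-1 -0.045 0 0.02 0; -1 -0.087 0 0.041 0; -1 -0.13 0 0.067 0; -1 -0.167 0 0.095 0; -1 -0.205 0 0.125 0; -1 -0.238 0 0.16 0; -1 -0.27 0 0.197 0; -1 -0.295 0 0.23 0; -1 -0.295 0 0.23 0; -1 -0.295 0 0.23 0; -1 -0.295 0 0.23 0; -1 -0.295 0 0.23 0")

```text
time: 9.03
position: [0.5553, -0.055, 0.1744]
tool_rot: [0.798, 0.603, 0.0, 0.0]
ft_force: [0.1, 0.5, -0.8]
grip_width: 0.0003
grip_force: 0.1
```

Run:
```python
from st import *
p,d=shot('scene','s3'); a=p[120:285,190:410,::-1]; cv2.imwrite('pics/c3.png',cv2.resize(a,None,fx=3.5,fy=3.5,interpolation=cv2.INTER_CUBIC))
```

```text
9.0333 [ 0.5553 -0.055   0.1744] loc 0.001 -0.0883 [ 0.06  0.54 -0.83]
```

View pics/c3.png

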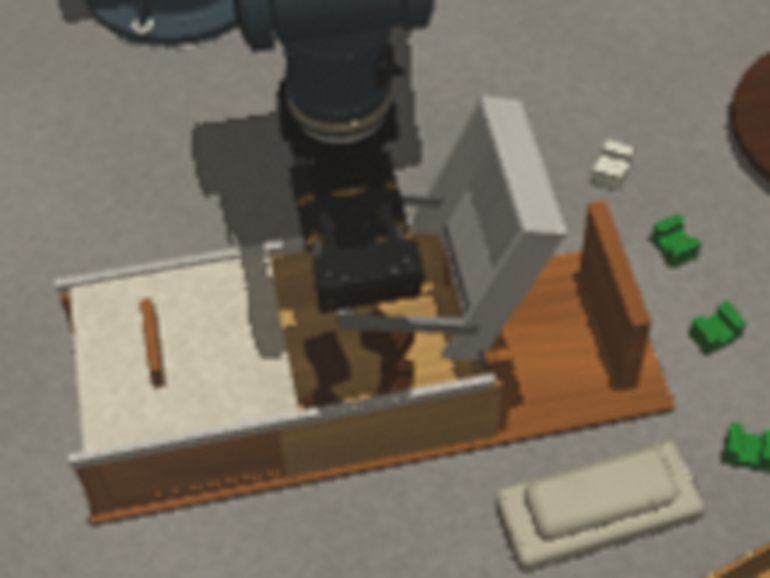

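The picture shows the tray steeply up and emptied on its visible side, with dark chocks in the bin near (325,365) and (392,345). I hold a little longer, then follow the bar back.

move_arm(motion="-1 -0.015 0 0.02 0; -1 -0.015 0 0.02 0; -1 -0.015 0 0.02 0; -1 -0.015 0 0.02 0; -1 0 0 0 0; -1 0.03 0 -0.035 0; -1 0.06 0 -0.07 0; -1 0.128 0 -0.135 0; -1 0.168 0 -0.165 0; -1 0.208 0 -0.19 0; -1 0.25 0 -0.21 0; -1 0.295 0 -0.23 0")

```text
time: 10.08
position: [0.5712, 0.0025, 0.2206]
tool_rot: [0.798, 0.603, -0.0, 0.0]
ft_force: [-0.6, 0.0, 0.3]
grip_width: -0.0
grip_force: 0.0
```

move_arm(motion="-1 0.045 0 -0.013 0; -1 0.09 0 -0.025 0; -1 0.14 0 -0.035 0; -1 0.19 0 -0.04 0; -1 0.24 0 -0.04 0; -1 0.285 0 -0.04 0; -1 0.34 0 -0.035 0; -1 0.4 0 -0.025 0; -1 0.5 0 -0.025 0; -1 0.55 0 -0.025 0; -1 0.55 0 -0.025 0")

```text
time: 11.0
position: [0.6015, 0.1099, 0.2248]
tool_rot: [0.797, 0.604, 0.0, -0.0]
ft_force: [-0.2, -0.1, -0.2]
grip_width: 0.0001
grip_force: 0.0
```

move_arm(motion="-1 0 0 -0.2 0; -1 0 0 -0.4 0; -1 0 0 -0.6 0; -1 0 0 -0.8 0; -1 -0.1 -0.2 -0.9 0; -1 -0.1 -0.4 -0.9 0; -1 0 -0.6 -0.9 0; -1 0.2 -0.7 -0.9 0; -1 0.4 -0.7 -0.9 0; -1 0.6 -0.7 -0.9 0; -1 0.8 -0.7 -0.9 0; -1 0.8 -0.7 -0.9 0")

```text
time: 12.0
position: [0.5109, 0.305, 0.4045]
tool_rot: [0.796, 0.605, 0.001, -0.001]
ft_force: [0.3, -0.5, -0.5]
grip_width: 0.0001
grip_force: 0.0
```

move_arm(motion="-1 0.2 0 0 0; -1 0.4 0 0 0; -1 0.4 0 0 0; -1 0.4 0 0 0; -1 0.4 0 0 0; -1 0.4 0 0 0; -1 0.4 0 0 0; -1 0.4 0 0 0; -1 0.4 0 0 0; -1 0.4 0 0 0; -1 0.4 0 0 0; -1 0.4 0 0 0")

```text
time: 13.0
position: [0.5319, 0.3764, 0.4053]
tool_rot: [0.798, 0.603, 0.0, 0.0]
ft_force: [-0.0, 0.3, 0.1]
grip_width: 0.0001
grip_force: 0.0
```

Run:
```python
from st import *
p,d=shot('scene','s4'); meas(d)
q,_=shot('top','t4')
r=lambda a:cv2.resize(a,None,fx=3,fy=3,interpolation=cv2.INTER_CUBIC)
a=r(p[135:275,190:450,::-1][:100+40]); cv2.imwrite('pics/c4.png',a)
cv2.imwrite('pics/c5.png',r(q[140:280,225:485,::-1]))
```

```text
13.0 [0.5319 0.3764 0.4053] loc -0.1406 0.3198 [-0.03  0.3   0.13]
rib 85 [-0.2562 -0.251  -0.2463]
cover 1990 [-0.3129 -0.2286 -0.1501]
bar 196 [0.0254 0.0304 0.037 ]
```

View pics/c4.png

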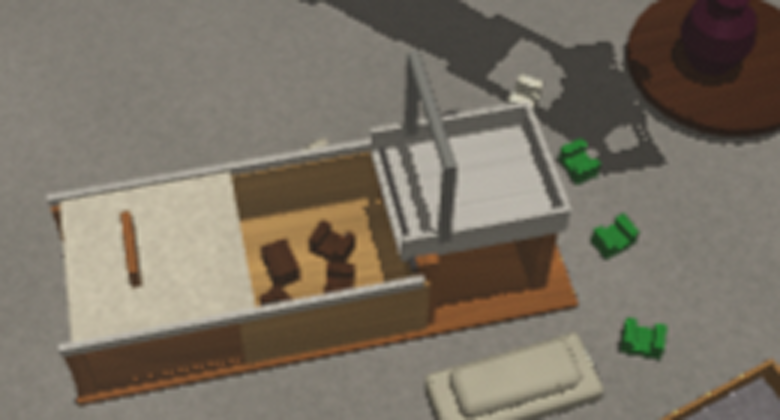

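View pics/c5.png

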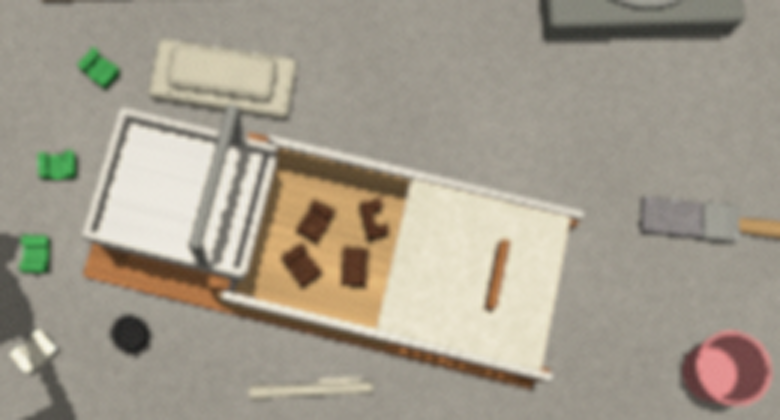

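All four chocks lie in the bin, at (316,221), (373,220), (301,265) and (355,267) in the top crop. The tray is level and empty, the cover is fully open, and the other things have not moved.

```bash
python3 -c "
from rig import robot
print(robot.hand_in())"
```

```text
the job is handed in; nothing more can be done
None
```

I handed the job in at about 13 s: all four chocks are in the bin, the cover is fully open, the tray is back level, and nothing else was disturbed; the hand-in returned no verdict.

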